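# Fit the hanging cover to the gluing jig and hold it home

## Robot

A 6-joint arm with a two-finger parallel gripper is mounted at the origin on the work surface. World frame = base frame: x ahead of the robot, y to its left, z up, the work surface at z = 0. Lengths are in m, angles in degrees, forces in N, time in s.
With the tool pointing down it reaches from about 0.25 to 0.725 m from the base axis. Payload 9.7 kg.
Tool frame: the origin (TCP) lies midway between the tips of the shut fingers; the grasp point (between the pads) lies 19 mm behind it; z points along the fingers, y is the line along which they close (so a half turn about z gives the same grasp; the last joint's range is limited). The gripper opens to 85 mm and grips with 20 to 120 N. Pads are 22 mm wide; open, the fingers measure 114 mm over their backs; the gripper's body (76 mm by 85 mm) begins 54 mm behind the grasp point. The pads swing forward as they close: fully open they stand 13 mm farther back than shut.
Start: joints at [-66.119, 4.979, 10.078, 95.1, 0, 90], TCP at [0.223, -0.503, 0.231] pointing down, gripper open.
Joint ranges: [-179.16, 179.16], [-48.56, 103.87], [-65.8, 70.77], [-126.05, 130.52], [-82.76, 87.17], [-180, 180]. Speed limits (degrees/s): [127.2, 127.2, 147.25, 180, 180, 180].

## Interface

Orientations are given as [roll, pitch, yaw] about the fixed x, y, z axes, in that order (R = Rz(yaw) Ry(pitch) Rx(roll)).
In Python, from workcell import * gives the robot as it stands.
- The arm moves only by the tool servo_tool, never from a script. Its argument "moves" is a list of rows, each a list of 4 numbers: the shift along the world's x, y, z in fractions of the full range, 1 being 0.75 m, then the turn about the world's z in a scale on which 1.0 is 2 rad. A call has 1 to 20 rows; each row is the pose to reach, as a shift and turn from the pose commanded when the call began; what a row does not reach only later rows make up. A row lasts 1/12 s, in which the tool goes at most 41.7 mm and 7.16 degrees, less where a joint would pass 70% of its speed; a pose out of reach is approached as far as the arm can. No shift or turn number may pass 1 either way. A call with a gripper value outside its range is refused whole. "claw" is the closure, from 0 (fully open) to 1 (shut), set as the call begins (left out, the last holds). The fingers move at their own pace and stop on an object; "force" is the grip in N (left out, the last holds). Time passes only in rows, so rows that repeat a pose let the fingers close. It gives the time, the measured TCP pose, the force, the opening and the grip force at its end, in the units of the state.
- get_obs(): the state, without advancing time (a new reading comes with each control period).
- camera(name): name is "scene" or "top" or "wrist"; returns the picture (420x560x3 uint8, red, green, blue); there is no depth.
- get_calibration(name): a dict with "fx", "fy", "cx", "cy" (pixels), "k1" (the pictures are not rectified: a ray, as slopes to the right and down, at radius r is drawn at 1 + k1 r^2 times it, then the intrinsics apply), "rvec" (rotation vector, rad) and "tvec" (3), from world to camera coordinates, as OpenCV has them; the wrist camera has in their place "tool_from_camera" (4x4, takes a point from camera to tool coordinates, whose origin is the TCP and whose axes are the flange's). Camera axes: x right, y down, z forward; pixel columns grow to the right and rows downward; lengths in m; the calibration is good to about 2 mm. A picture is of the moment at which its call begins: read the wrist's pose just before it. get_calibration takes no time and is no camera call.
- job_done(): hands the job in; it is judged then, once.
The state is a dict: "time": time; "q": joint angles; "qd": joint speeds; "joint_efforts": joint torques, N m; "ee_pos": TCP position; "tcp_rot": TCP orientation; "wrist_force": force on the tool from outside, world axes, zero at the start; "torque": the same for the moment, N m; "opening": finger opening in m; "grasp_force": force on a finger pad.
Only numpy, scipy, OpenCV 4.12 (cv2) and the standard library are available. Lean on these libraries where they do the work, as an engineer would, in place of code of your own. Each camera call takes 0.05 s, during which the arm holds its last target. There are 200 camera calls.

## Task

At the watchmaker's bench, lift the jig cover up and off the fork it hangs in, lower it level into the channel of the gluing jig and work it along until it drops over the locating pin hidden beneath it, then press it down against the sprung pads until it is fully home. Finish like that: keep hold of the cover's handle and keep pressing it home, do not let go. Leave everything else on the bench where it is and never tip the cover over.

Things in the scene. Friction and masses are not known exactly. Their poses are not given: they have to be found in the camera images.
- cover: The jig's cover: aluminium plate 80 (x) x 70 (y) x 16 mm, handle on top; at the start it hangs level in the stand's fork, 170 to 310 g. Origin: centre of the plate's underside, z up. On the axis above the plate: steel stem 10 mm square (16 to 48 mm above the origin), collar 28 mm square (48 to 53 mm), flat black grip (53 to 89 mm), 14 mm thick along x, 26 mm wide along y.
- grip (a point): Point in the cover's black grip where the fingers hold it: on its axis, 80 mm above the underside, 9 mm below the top of the grip. Axes as the cover's.
- slot (a point): Mouth of the blind slot in the centre of the cover's underside (at the cover's origin), which takes the locating pin; it cannot be seen from above. 12 mm long in x, 14 mm wide in y, 11 mm deep. The cover fits the jig either way round (half a turn).
- stand: Fixed stand, base 160 x 100 x 12 mm. Origin on the table below the hanging cover; a post stands 67 mm from it in +x, and nothing of the stand is higher than 93 mm. Its fork points to the stand's -x, where it is open.
- fork (a point): Centre of the fork's top, where the collar rests, 88 mm above the table; axes as the stand's. Two prongs 7 mm thick, 13 mm apart, end 22 mm from here in -x in lips 5 mm high that keep the collar on. To free the cover lift it 6 to 24 mm (more, and the plate meets the fork from below), then move it along the stand's -x, at least 65 mm before raising it further.
- jig: Fixed steel jig, bed 160 (x) x 110 (y) x 12 mm. Origin on the table under its centre, z up. An open-ended channel for the cover runs along its x, 75 mm wide between guides whose tops flare outwards from 30 to 39 mm height. In it: stop rails 16 mm high beside the guides, two black sprung rubber pads (tops 20 mm high), and between them the locating pin.
- channel (a point): Middle of the channel, 25 mm above the table, the height of the pin's top. The round steel pin, 8 mm across, stands on the centre line (jig y = 0), fixed, anywhere from jig x = -16 to +16 mm, as set for the last job; the cover hides it. Cover's underside above the table: 25 mm riding on the pin's top, 20 dropped over it onto the pads, 16 pressed home on the stop rails.
- pads (a joint): How far the two sprung pads are pushed down, m: 0 free, 0.004 when the cover is home on the stop rails. They need about 6 N to start and 10 N at 4 mm, the cover's own weight included.
- cup: Bystander, loose: small open aluminium cup, 44 mm across, 22 mm high. Origin: centre of its underside.
- holder: Bystander, loose: small steel movement holder with two jaws, 70 x 34 mm, 24 mm high. Origin: centre of its underside.
- driver: Bystander, loose: screwdriver, 110 mm long, lying. Origin: middle of its length, on the underside.
- oil: Bystander, loose: small amber oil bottle, 32 mm across, 60 mm high. Origin: centre of its underside.
- loupe: Bystander, loose: black eye loupe, a cone 36 mm across, 28 mm high. Origin: centre of its underside.
- tin: Bystander, loose: flat round tin, 50 mm across, 20 mm high. Origin: centre of its underside.
- weight: Bystander, loose: brass cylinder weight, 40 mm across, 25 mm high. Origin: centre of its underside.
There are look-alikes about, which are no part of the job. Several things look just like the stand: the one meant starts nearest to the robot's base.

How it is judged:
By the outcome, as a careful person would: the job done as asked, in the order asked, and still so for the second after the job is handed in, while the arm keeps its last pose, push and grip.
It also fails if it takes over 64 s, if anything falls off the work surface, if the arm or the gripper's body presses on something with over 40 N, if the wrist force passes 120 N, or if a joint passes its speed limit or range.

## Working session

There is one attempt and no reset: what is moved stays moved. The work goes in short steps, Python scripts to look and compute and a tool call to move; the robot and the scene stay as the last step left them, time stands still between calls to the robot, and variables do not carry over. Pictures are saved under pics/ and viewed, at most 10 in all, crops included, and the job is handed in when it is done.

Besides the shell and the picture viewer there is one more tool, called as a command line: name --pt "numbers of a row" for each row, then --argument value for the rest. servo_tool: Moves the arm, as the interface text tells. Its arguments: {"type":"object","properties":{"moves":{"type":"array","items":{"type":"array","items":{"type":"number"}}},"claw":{"type":"number"},"force":{"type":"number"}},"required":["moves"]}

```bash
mkdir -p pics; ls
python3 - <<'E'
from workcell import *
import cv2
o=get_obs(); print({k:o[k] for k in('time','ee_pos','tcp_rot','opening','wrist_force')})
for n in('scene','top'):
    cv2.imwrite(f'pics/{n}0.png',camera(n)[:,:,::-1])
for n in('scene','top','wrist'): print(n,get_calibration(n))
E
```

```text
pics
{'time': 0.0, 'ee_pos': array([ 0.22257178, -0.50270368,  0.23056646]), 'tcp_rot': array([-1.79922595e+02, -1.04163025e-03,  2.38821134e+01]), 'opening': 0.08515425705637894, 'wrist_force': array([0.89134954, 0.22047484, 0.30992594])}
scene {'fx': 539.5084457440589, 'fy': 539.5084457440589, 'cx': 278.9793044596675, 'cy': 206.7403915082203, 'k1': -0.08966318337568382, 'rvec': array([ 0.9344609 ,  2.29044819, -1.28778204]), 'tvec': array([ 0.47767094, -0.08482555,  1.90526834])}
top {'fx': 488.1571614160417, 'fy': 488.1571614160417, 'cx': 272.9188828233667, 'cy': 212.21949569699768, 'k1': -0.140421190968977, 'rvec': array([ 2.12775659, -2.18775379,  0.12221127]), 'tvec': array([-0.06626826,  0.55352192,  1.70739531])}
wrist {'fx': 314.23697319227756, 'fy': 314.23697319227756, 'cx': 280.5059979947275, 'cy': 208.05276916455563, 'k1': -0.07425864669639477, 'tool_from_camera': array([[-8.78031564e-05, -9.62027039e-01, -2.72954150e-01,
         6.81063433e-02],
       [ 9.99999996e-01, -7.71857436e-05, -4.96361154e-05,
         4.55392394e-04],
       [ 2.66831160e-05, -2.72954154e-01,  9.62027042e-01,
        -1.42356938e-01],
       [ 0.00000000e+00,  0.00000000e+00,  0.00000000e+00,
         1.00000000e+00]])}
```

View pics/scene0.png

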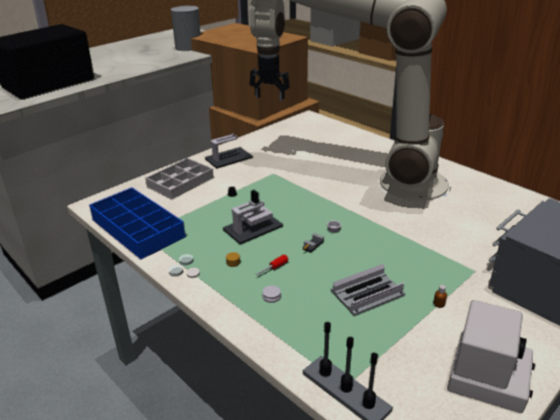

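View pics/top0.png

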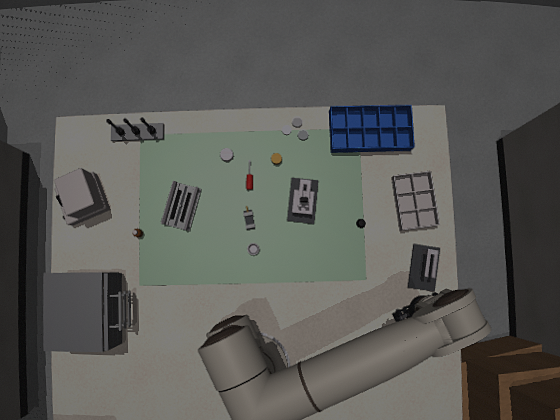

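The scene view shows the cover hanging in the stand at (252,217), an empty look-alike stand at (228,152), and the jig at (368,288). In the top view these are at (303,200), (424,267) and (182,206). The candidates for the stand are top (303,200) and (424,267). The first is nearer the base and carries the cover. Next I'll get rough positions.

```bash
cat > h.py <<'E'
from workcell import *
import numpy as np, cv2
from scipy.spatial.transform import Rotation as Ro
def cam(n,o=None):
    c=get_calibration(n); K=np.array([[c['fx'],0,c['cx']],[0,c['fy'],c['cy']],[0,0,1]])
    if n=='wrist':
        o=o or get_obs(); T=np.eye(4); T[:3,:3]=Ro.from_euler('xyz',o['tcp_rot'],degrees=True).as_matrix(); T[:3,3]=o['ee_pos']
        W=T@c['tool_from_camera']; R=W[:3,:3]; C=W[:3,3]
    else:
        R=cv2.Rodrigues(c['rvec'])[0].T; C=-R@c['tvec']
    return K,np.array([c['k1'],0,0,0.]),R,C
def ray(cm,p):
    K,D,R,C=cm; u=cv2.undistortPoints(np.array([[p]],float),K,D)[0,0]
    d=R@np.array([u[0],u[1],1]); return C,d/np.linalg.norm(d)
def plane(cm,p,z):
    C,d=ray(cm,p); return C+d*(z-C[2])/d[2]
def tri(obs):
    A=np.zeros((3,3));b=np.zeros(3);L=[]
    for cm,p in obs:
        C,d=ray(cm,p);M=np.eye(3)-np.outer(d,d);A+=M;b+=M@C;L.append((M,C))
    X=np.linalg.solve(A,b); return X,[np.linalg.norm(M@(X-C)) for M,C in L]
def proj(cm,X):
    K,D,R,C=cm; return cv2.projectPoints(np.array([X],float).reshape(-1,1,3),cv2.Rodrigues(R.T)[0],-R.T@C,K,D)[0].reshape(-1,2)
E
python3 - <<'E'
from h import *
t=cam('top'); s=cam('scene')
for n,p,z in(('stand',(303,200),.06),('look',(424,267),.06),('jig',(182,206),.02),('cup?',(253,250),.02),('holder',(249,217),.02),('driver',(250,178),.01),('loupe',(361,223),.02),('tin/wt',(227,155),.02),('wt',(277,158),.02),('oil',(138,233),.03)):
    X=plane(t,p,z); print(n,X.round(3),'r',np.hypot(*X[:2]).round(3),proj(s,X).round())
print(tri([(t,(305,199)),(s,(255,197))]))
# close crops for corner picking
import os
a=cv2.imread('pics/top0.png'); 
x=np.hstack([cv2.resize(a[160:250,150:230],None,fx=4.6,fy=4.6,interpolation=3),cv2.resize(a[160:250,265:345],None,fx=4.6,fy=4.6,interpolation=3)])
cv2.imwrite('pics/crop.png',x);print(x.shape)
E
```

```text
stand [ 0.588 -0.189  0.06 ] r 0.618 [[253. 211.]]
look [ 0.34  -0.606  0.06 ] r 0.695 [[230. 146.]]
jig [0.585 0.247 0.02 ] r 0.635 [[366. 286.]]
cup? [ 0.419 -0.007  0.02 ] r 0.42 [[334. 224.]]
holder [0.538 0.005 0.02 ] r 0.538 [[311. 241.]]
driver [ 0.682 -0.001  0.01 ] r 0.682 [[274. 265.]]
loupe [ 0.505 -0.397  0.02 ] r 0.642 [[232. 189.]]
tin/wt [0.768 0.08  0.02 ] r 0.772 [[271. 290.]]
wt [ 0.751 -0.102  0.02 ] r 0.758 [[231. 257.]]
oil [0.49  0.406 0.03 ] r 0.636 [[439. 295.]]
(array([ 0.58233721, -0.19033124,  0.10867584]), [np.float64(0.003458104093000303), np.float64(0.0034581040930004715)])
(414, 736, 3)
```

View pics/crop.png

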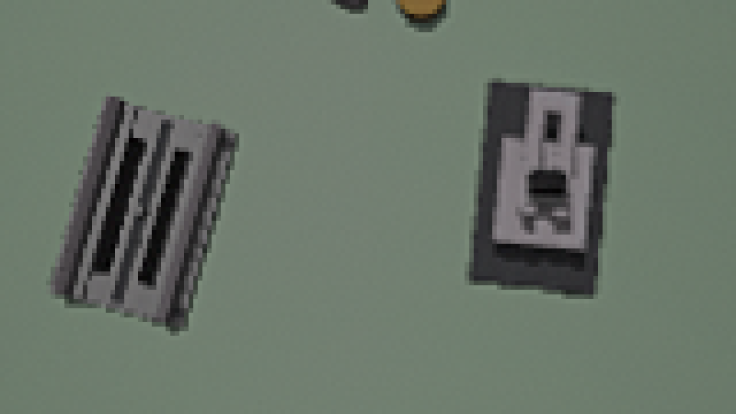

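The crop shows the jig on the left, with its pads and a small pin-like spot near (140,212). On the right is the stand, with its post at the top (far from the robot), the grip at (547,182) and the fork opening towards the robot. Now the orientations.

Run:
```python
from h import *
t=cam('top')
f=lambda x,y,o,z:plane(t,(o+x/4.6-.5,160+y/4.6-.5),z)[:2]
S=np.array([f(x-368,y,265,.012) for x,y in((489,80),(614,93),(597,296),(469,283))])
J=np.array([f(x,y,150,.039) for x,y in((108,97),(238,132),(178,330),(53,293))])
for n,P in(('S',S),('J',J)):
    print(n,P.round(3).tolist(),'c',P.mean(0).round(4),[np.linalg.norm(P[i]-P[i-1]).round(3) for i in range(4)])
    for a,b in((3,0),(2,1)): d=P[b]-P[a]; print('yaw',np.degrees(np.arctan2(d[1],d[0])).round(1))
print('grip top',f(547-368,182,265,.127), 'pin?',f(140,212,150,.025))
```

```text
S [[0.682, -0.15], [0.668, -0.249], [0.508, -0.229], [0.521, -0.129]] c [ 0.5945 -0.1894] [np.float64(0.162), np.float64(0.099), np.float64(0.162), np.float64(0.101)]
yaw -7.4
yaw -6.9
J [[0.676, 0.276], [0.645, 0.173], [0.491, 0.221], [0.522, 0.319]] c [0.5835 0.2473] [np.float64(0.159), np.float64(0.107), np.float64(0.161), np.float64(0.103)]
yaw -15.9
yaw -17.4
grip top [ 0.58209175 -0.1862565 ] pin? [0.58592488 0.25319591]
```

The manual's scale: shifts go in shares of 0.75 m and turns go in shares of 2 rad. Converting my numbers, 75 cm / 75 = 1, 36 cm / 75 = 0.48, 0.864 rad / 2 = 0.432.

servo_tool --pt "0.48 1 0 0.432" --pt "0.48 1 0 0.432" --pt "0.48 1 0 0.432" --pt "0.48 1 0 0.432" --pt "0.48 1 0 0.432" --pt "0.48 1 0 0.432" --pt "0.48 1 0 0.432" --pt "0.48 1 0 0.432" --pt "0.48 1 0 0.432" --pt "0.48 1 0 0.432" --pt "0.48 1 0 0.432" --pt "0.48 1 0 0.432" --pt "0.48 1 0 0.432" --pt "0.48 1 0 0.432" --pt "0.48 1 0 0.432" --pt "0.48 1 0 0.432" --pt "0.48 1 0 0.432" --pt "0.48 1 -0.08 0.432" --pt "0.48 1 -0.08 0.432" --pt "0.48 1 -0.08 0.432" --claw 0.4

```text
time: 1.77
ee_pos: [0.5783, 0.2391, 0.1756]
tcp_rot: [180.0, 0.0, 73.4]
wrist_force: [-0.3, -0.1, 0.2]
opening: 0.051
grasp_force: 0.0
```

servo_tool --pt "0 0 0 0" --pt "0 0 0 0" --pt "0 0 0 0"

```text
time: 2.02
ee_pos: [0.5775, 0.2368, 0.1765]
tcp_rot: [-180.0, 0.0, 73.4]
wrist_force: [0.8, 0.1, 1.7]
opening: 0.0509
grasp_force: 0.0
```

Run:
```python
from h import *
import pickle
o=get_obs(); a=camera('wrist'); pickle.dump((o,a),open('j1.pkl','wb'))
print(o['ee_pos'],o['tcp_rot'],o['time'])
cm=cam('wrist',o)
c=proj(cm,(.5835,.2473,.02))[0]; print(c)
x0,y0=int(c[0]-130),int(max(0,c[1]-100)); print(x0,y0)
cv2.imwrite('pics/j1.png',cv2.resize(a[y0:y0+200,x0:x0+260,::-1],None,fx=3,fy=3,interpolation=3))
```

```text
[0.57752047 0.23683448 0.17645068] [-1.79954799e+02  4.93288932e-02  7.34066923e+01] 2.0167
[284.0765945  179.63853259]
154 79
```

View pics/j1.png

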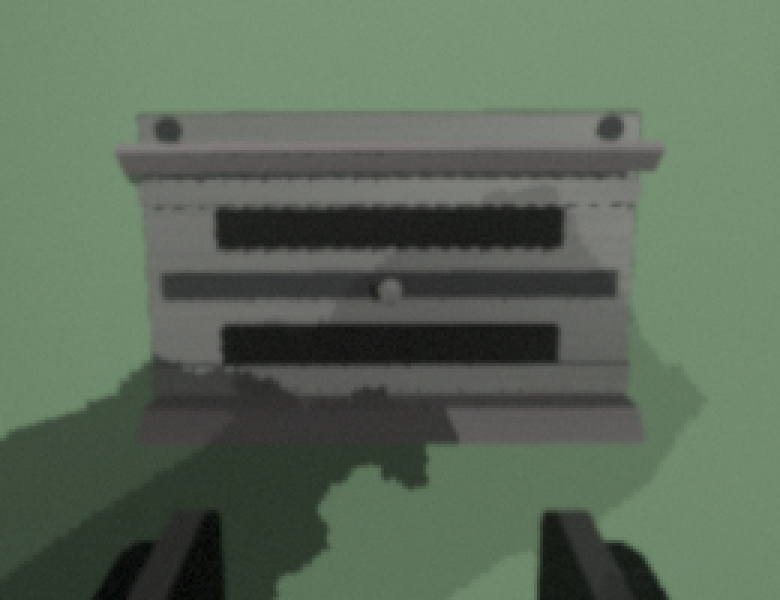

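The crop shows the jig square to the camera. The pin head is at crop (389,290), between the two black pads at (217–563, 208–248) and (223–558, 324–361). I'll take a second view on the way to the stand, for heights.

Converted, -6 cm / 75 = -0.08.

servo_tool --pt "0 -0.08 0 0" --pt "0 -0.08 0 0" --pt "0 -0.08 0 0" --pt "0 -0.08 0 0" --pt "0 -0.08 0 0"

```text
time: 2.48
ee_pos: [0.5779, 0.1765, 0.178]
tcp_rot: [179.9, -0.1, 73.3]
wrist_force: [-0.3, -0.5, 0.9]
opening: 0.0512
grasp_force: 0.0
```

```bash
cat > jm.py <<'E'
from h import *
import pickle
def pads(a):
    g=cv2.cvtColor(a,cv2.COLOR_RGB2GRAY); m=((g<45)*255).astype(np.uint8); m[300:]=0
    cs,_=cv2.findContours(m,0,2); out=[]
    for c in cs:
        (x,y),(w,h),an=cv2.minAreaRect(c); L,S=max(w,h),min(w,h)
        if L>60 and L/max(S,1)>4: out.append((y,x,cv2.boundingRect(c)))
    return sorted(out)
def pin(a,pd):
    # bright blob inside dark groove between pads
    y=int((pd[0][0]+pd[1][0])/2); x0,x1=pd[0][2][0],pd[0][2][0]+pd[0][2][2]
    r=a[y-6:y+7,x0:x1].astype(float).mean(2); b=cv2.medianBlur(r.astype(np.uint8),1)
    med=np.median(r[4:9]); m=((r-np.median(r,axis=1,keepdims=True))>18).astype(np.uint8)
    n,l,s,c=cv2.connectedComponentsWithStats(m); i=1+np.argmax(s[1:,4])
    return c[i]+[x0,y-6],s[i]
E
python3 - <<'E'
from jm import *
o1,a1=pickle.load(open('j1.pkl','rb'))
o2=get_obs(); a2=camera('wrist'); pickle.dump((o2,a2),open('j2.pkl','wb'))
print(o2['ee_pos'])
cs=[cam('wrist',o1),cam('wrist',o2)]
P=[pads(a) for a in(a1,a2)]
for p in P: print(p)
for k in(0,1):
    for n,fx in(('L',0),('R',1)):
        q=[(p[k][2][0]+fx*(p[k][2][2]-1),p[k][2][1]+p[k][2][3]/2-.5) for p in P]
        X,e=tri(list(zip(cs,q))); print('pad',k,n,X.round(4),np.round(e,4),plane(cs[0],q[0],.02).round(4),plane(cs[1],q[1],.02).round(4))
try:
    q=[pin(a,p) for a,p in zip((a1,a2),P)]; print(q)
    q=[x[0] for x in q]
    X,e=tri(list(zip(cs,q))); print('pin',X.round(4),np.round(e,4),plane(cs[0],q[0],.025).round(4),plane(cs[1],q[1],.025).round(4))
except Exception as e: print(e)
E
```

```text
[0.57794401 0.17645958 0.17802796]
[(154.5, 283.5, (227, 148, 114, 14)), (193.5, 283.5, (228, 187, 112, 14))]
[(91.99999237060547, 263.5, (205, 85, 118, 15)), (134.0, 264.0, (207, 128, 115, 13))]
pad 0 L [0.5381 0.2858 0.0179] [0.0001 0.0001] [0.5386 0.286  0.02  ] [0.5384 0.2855 0.02  ]
pad 0 R [0.6414 0.2548 0.0159] [0.0003 0.0003] [0.6411 0.2554 0.02  ] [0.6405 0.2546 0.02  ]
pad 1 L [0.5268 0.2495 0.0182] [0.0002 0.0002] [0.5271 0.2498 0.02  ] [0.5275 0.2494 0.02  ]
pad 1 R [0.6306 0.2184 0.0184] [0.0007 0.0007] [0.6311 0.2189 0.02  ] [0.6298 0.2185 0.02  ]
[(array([283.64285714, 174.69047619]), array([53,  4,  8,  6, 42], dtype=int32)), (array([263.8245614 , 112.56140351]), array([55,  3,  9,  8, 57], dtype=int32))]
pin [0.5845 0.2523 0.0216] [0.0001 0.0001] [0.5847 0.2529 0.025 ] [0.5845 0.2522 0.025 ]
```

Converted, -36 cm / 75 = -0.48, 3 cm / 75 = 0.04, 0.168 rad / 2 = 0.084.

servo_tool --pt "0.0067 -0.48 0.04 0.084" --pt "0.0067 -0.48 0.04 0.084" --pt "0.0067 -0.48 0.04 0.084" --pt "0.0067 -0.48 0.04 0.084" --pt "0.0067 -0.48 0.04 0.084" --pt "0.0067 -0.48 0.04 0.084" --pt "0.0067 -0.48 0.04 0.084" --pt "0.0067 -0.48 0.04 0.084" --pt "0.0067 -0.48 0.04 0.084" --pt "0.0067 -0.48 0.04 0.084" --pt "0.0067 -0.48 0.04 0.084" --pt "0.0067 -0.48 0.04 0.084"

```text
time: 3.53
ee_pos: [0.583, -0.1822, 0.2066]
tcp_rot: [-180.0, -0.0, 83.0]
wrist_force: [-0.1, -0.0, 0.4]
opening: 0.0511
grasp_force: 0.0
```

Run:
```python
from h import *
import pickle
o=get_obs(); a=camera('wrist'); pickle.dump((o,a),open('s1.pkl','wb'))
print(o['ee_pos'],o['tcp_rot'],o['time'])
cm=cam('wrist',o)
c=proj(cm,(.582,-.188,.127))[0]; print(c)
x0,y0=int(c[0]-130),int(max(0,c[1]-100)); print(x0,y0)
cv2.imwrite('pics/s1.png',cv2.resize(a[y0:y0+200,x0:x0+260,::-1],None,fx=3,fy=3,interpolation=3))
```

```text
[ 0.58296351 -0.18224429  0.20664207] [-1.79991022e+02 -2.40339751e-02  8.30229803e+01] 3.5333
[281.08620504 222.43290718]
151 122
```

View pics/s1.png

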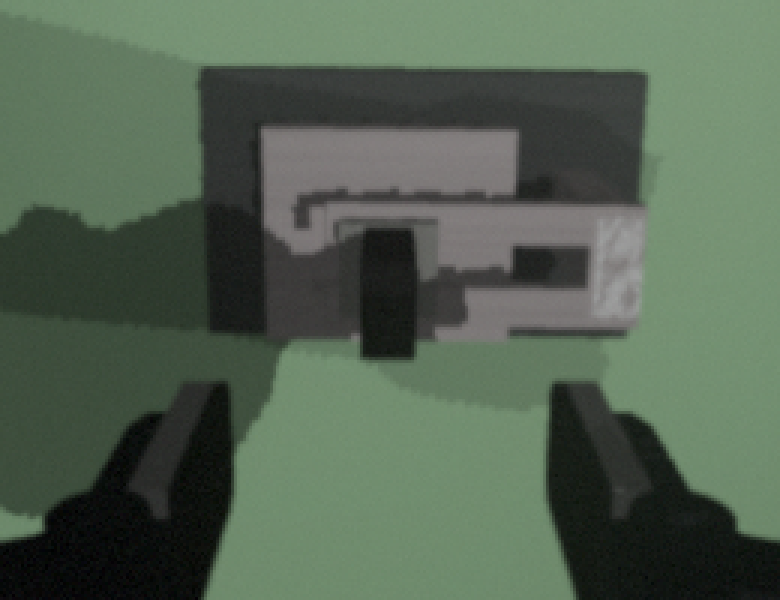

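The crop shows the cover hanging square. The black grip spans crop (361–415, 228–358) with the collar around it, the post is to the right and the fork opens to the left. The fingers straddle it at (230) and (550). One more view for height.

Converted, -4 cm / 75 = -0.0533.

servo_tool --pt "0 -0.0533 0 0" --pt "0 -0.0533 0 0" --pt "0 -0.0533 0 0" --pt "0 -0.0533 0 0"

```text
time: 3.92
ee_pos: [0.583, -0.2218, 0.2067]
tcp_rot: [-180.0, -0.0, 83.1]
wrist_force: [-0.5, 0.3, 0.0]
opening: 0.0512
grasp_force: 0.0
```

Run:
```python
from h import *
import pickle
o1,a1=pickle.load(open('s1.pkl','rb'))
o2=get_obs(); a2=camera('wrist'); pickle.dump((o2,a2),open('s2.pkl','wb'))
print(o2['ee_pos'])
cs=[cam('wrist',o1),cam('wrist',o2)]; B=[]
for i,(cm,a) in enumerate(zip(cs,(a1,a2))):
    g=cv2.cvtColor(a,cv2.COLOR_RGB2GRAY); m=(g<34).astype(np.uint8)
    n,l,s,c=cv2.connectedComponentsWithStats(m)
    e=proj(cm,(.582,-.188,.12))[0]
    k=[j for j in range(1,n) if s[j,4]>200 and abs(c[j]-e).max()<30]; print(e.round(),[(s[j].tolist(),c[j].round(1)) for j in k])
    b=s[max(k,key=lambda j:s[j,4])]; B.append(b)
    ys=b[1]+b[3]-3; xs=np.where(l[ys]==max(k,key=lambda j:s[j,4]))[0]; B[-1]=(xs[0]-.5,xs[-1]+.5,b[1]+b[3]-.5)
print(B)
for k in(0,1):
    X,e=tri([(cm,(b[k],b[2])) for cm,b in zip(cs,B)]); print(X.round(4),np.round(e,4))
    print([plane(cm,(b[k],b[2]),.129).round(4) for cm,b in zip(cs,B)])
cv2.imwrite('pics/s2.png',cv2.resize(a2[100:300,150:410,::-1],None,fx=3,fy=3,interpolation=3))
```

```text
[ 0.58299276 -0.22176605  0.20667508]
[281. 220.] [([271, 199, 19, 42, 711], array([279.8, 219.4]))]
[275. 168.] [([264, 163, 18, 27, 237], array([271.3, 179.7]))]
[(np.float64(271.5), np.float64(287.5), np.float64(240.5)), (np.float64(264.5), np.float64(281.5), np.float64(189.5))]
[ 0.5732 -0.201   0.1281] [0. 0.]
[array([ 0.5732, -0.2006,  0.129 ]), array([ 0.5733, -0.2008,  0.129 ])]
[ 0.5852 -0.2025  0.128 ] [0.0001 0.0001]
[array([ 0.5851, -0.2021,  0.129 ]), array([ 0.5854, -0.2023,  0.129 ])]
```

View pics/s2.png

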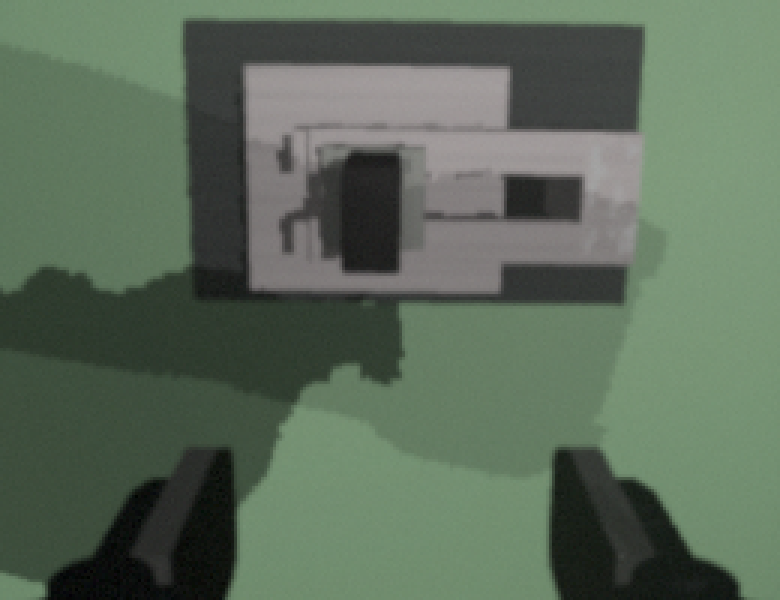

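Converted, -10.5 cm / 75 = -0.14, 3.3 cm / 75 = 0.044, -0.01 rad / 2 = -0.005.

servo_tool --pt "-0.0027 0.044 -0.0133 -0.005" --pt "-0.0027 0.044 -0.04 -0.005" --pt "-0.0027 0.044 -0.08 -0.005" --pt "-0.0027 0.044 -0.1067 -0.005" --pt "-0.0027 0.044 -0.1267 -0.005" --pt "-0.0027 0.044 -0.14 -0.005" --pt "-0.0027 0.044 -0.14 -0.005" --pt "-0.0027 0.044 -0.14 -0.005" --pt "-0.0027 0.044 -0.14 -0.005"

```text
time: 4.72
ee_pos: [0.5814, -0.1898, 0.1031]
tcp_rot: [179.9, 0.0, 82.5]
wrist_force: [0.6, 0.3, 0.4]
opening: 0.051
grasp_force: 0.0
```

servo_tool --pt "0 0 0 0" --pt "0 0 0 0" --pt "0 0 0 0" --pt "0 0 0 0" --pt "0 0 0 0" --pt "0 0 0 0" --pt "0 0 0 0" --pt "0 0 0 0" --pt "0 0 0 0" --pt "0 0 0 0" --claw 1 --force 80

```text
time: 5.55
ee_pos: [0.5813, -0.1901, 0.1026]
tcp_rot: [179.9, 0.0, 82.4]
wrist_force: [0.6, -0.1, 6.6]
opening: 0.0125
grasp_force: 78.9
```

Converted, 1.4 cm / 75 = 0.0187, 1 cm / 75 = 0.0133.

servo_tool --pt "0 0 0.004 0" --pt "0 0 0.008 0" --pt "0 0 0.0133 0" --pt "0 0 0.0187 0" --pt "0 0 0.0187 0" --pt "0 0 0.0187 0" --pt "0 0 0.0187 0"

```text
time: 6.13
ee_pos: [0.5808, -0.1899, 0.1155]
tcp_rot: [-180.0, -0.0, 82.4]
wrist_force: [-0.9, 0.5, -2.1]
opening: 0.0125
grasp_force: 78.0
```

Converted, -9.5 cm / 75 = -0.1267, -8.5 cm / 75 = -0.1133.

servo_tool --pt "-0.0133 0.0017 0 0" --pt "-0.0333 0.0043 0 0" --pt "-0.06 0.0076 0 0" --pt "-0.0867 0.0111 0 0" --pt "-0.1133 0.0144 0 0" --pt "-0.1267 0.0161 0 0" --pt "-0.1267 0.0161 0 0" --pt "-0.1267 0.0161 0 0"

```text
time: 6.8
ee_pos: [0.4862, -0.178, 0.116]
tcp_rot: [179.9, 0.0, 82.4]
wrist_force: [0.6, -0.0, -2.3]
opening: 0.0126
grasp_force: 78.5
```

Converted, 43 cm / 75 = 0.5733, 9.8 cm / 75 = 0.1307, -0.157 rad / 2 = -0.0785.

servo_tool --pt "0 0.0133 0.04 0" --pt "0.0053 0.04 0.08 -0.01" --pt "0.0133 0.08 0.1067 -0.025" --pt "0.024 0.1267 0.1067 -0.04" --pt "0.0347 0.1733 0.1067 -0.055" --pt "0.0453 0.22 0.1067 -0.07" --pt "0.056 0.2667 0.1067 -0.0785" --pt "0.0667 0.3133 0.1067 -0.0785" --pt "0.0773 0.36 0.1067 -0.0785" --pt "0.088 0.4067 0.1067 -0.0785" --pt "0.0987 0.4533 0.1067 -0.0785" --pt "0.1093 0.5 0.1067 -0.0785" --pt "0.12 0.54 0.1067 -0.0785" --pt "0.1307 0.5627 0.1067 -0.0785" --pt "0.1307 0.5733 0.1067 -0.0785" --pt "0.1307 0.5733 0.1067 -0.0785" --pt "0.1307 0.5733 0.1067 -0.0785" --pt "0.1307 0.5733 0.1067 -0.0785" --pt "0.1307 0.5733 0.1067 -0.0785"

```text
time: 8.38
ee_pos: [0.5839, 0.251, 0.1961]
tcp_rot: [180.0, -0.0, 73.4]
wrist_force: [-0.4, 0.9, -1.4]
opening: 0.0123
grasp_force: 78.7
```

Run:
```python
from h import *
import pickle
o=get_obs(); a=camera('wrist'); pickle.dump((o,a),open('c1.pkl','wb'))
print(o['ee_pos'],o['tcp_rot'],o['time'],o['wrist_force'])
cv2.imwrite('pics/c1.png',a[:,:,::-1])
```

```text
[0.58391058 0.25096386 0.19608594] [ 1.79975190e+02 -6.76347872e-03  7.33685775e+01] 8.3833 [-0.40643352  0.88150292 -1.43825652]
```

View pics/c1.png

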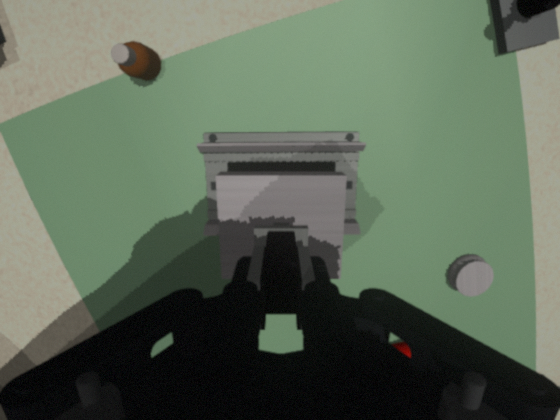

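The cover is held level over the jig. Its plate's far edge runs from (217,174) to (346,174), parallel to the jig's guides.

Run:
```python
from h import *
import pickle
o,a=pickle.load(open('c1.pkl','rb')); cm=cam('wrist',o)
g=cv2.cvtColor(a,cv2.COLOR_RGB2GRAY).astype(int)
for y in (182,195): print(y,'x',g[y,210:226],g[y,338:354])
for x in (235,330): print(x,'y',g[165:182,x])
R=Ro.from_euler('z',o['tcp_rot'][2],degrees=True).as_matrix()
for z in(.1495,.1475,.1515):
    for p in((217,174),(346,174)):
        X=plane(cm,p,z); d=R.T@(X-o['ee_pos']); print(z,p,X.round(4),'tool(x,y):',d[:2].round(4))
```

```text
182 x [ 96  77  73  70  75  93 126 143 144 145 145 144 146 143 145 144] [126 126 125 125 125 126 124 116  94  67  57  57  58  66  83 101]
195 x [116 115 114 113 113 119 129 138 141 144 140 143 143 143 144 142] [120 120 123 120 120 121 120 115 108 105 106 107 105 106 106 106]
235 y [ 39  37  37  39  34  40  48  61  63  75 105 135 142 141 142 143 144]
330 y [ 35  37  35  35  33  40  49  60  65  71  98 119 125 125 126 126 125]
0.1495 (217, 174) [0.5568 0.2967 0.1495] tool(x,y): [0.0361 0.0391]
0.1495 (346, 174) [0.632  0.2742 0.1495] tool(x,y): [ 0.0361 -0.0394]
0.1475 (217, 174) [0.5563 0.2965 0.1475] tool(x,y): [0.0357 0.0395]
0.1475 (346, 174) [0.6323 0.2738 0.1475] tool(x,y): [ 0.0357 -0.0398]
0.1515 (217, 174) [0.5572 0.2969 0.1515] tool(x,y): [0.0364 0.0387]
0.1515 (346, 174) [0.6317 0.2747 0.1515] tool(x,y): [ 0.0364 -0.039 ]
```

Converted, -10.4 cm / 75 = -0.1387, 0.08 cm / 75 = 0.0011.

servo_tool --pt "0.0007 0.0011 -0.02 0" --pt "0.0007 0.0011 -0.0467 0" --pt "0.0007 0.0011 -0.0733 0" --pt "0.0007 0.0011 -0.1 0" --pt "0.0007 0.0011 -0.1173 0" --pt "0.0007 0.0011 -0.1267 0" --pt "0.0007 0.0011 -0.1333 0" --pt "0.0007 0.0011 -0.1387 0" --pt "0.0007 0.0011 -0.1387 0" --pt "0.0007 0.0011 -0.1387 0" --pt "0.0007 0.0011 -0.1387 0"

```text
time: 9.35
ee_pos: [0.5847, 0.2531, 0.0927]
tcp_rot: [179.9, -0.1, 73.4]
wrist_force: [0.9, -0.4, -2.1]
opening: 0.0129
grasp_force: 78.7
```

Converted, -0.8 cm / 75 = -0.0107, -0.6 cm / 75 = -0.008.

servo_tool --pt "0 -0.0013 -0.0027 0" --pt "0 -0.0013 -0.0053 0" --pt "0 -0.0013 -0.008 0" --pt "0 -0.0013 -0.0107 0" --pt "0 -0.0013 -0.0107 0" --pt "0 -0.0013 -0.0107 0" --pt "0 -0.0013 -0.0107 0"

```text
time: 9.93
ee_pos: [0.5843, 0.2519, 0.0837]
tcp_rot: [-180.0, 0.0, 73.4]
wrist_force: [-0.3, -0.0, -1.5]
opening: 0.0127
grasp_force: 78.7
```

Converted, -0.3 cm / 75 = -0.004, -0.2 cm / 75 = -0.0027.

servo_tool --pt "0 0 -0.0013 0" --pt "0 0 -0.0027 0" --pt "0 0 -0.004 0" --pt "0 0 -0.004 0" --pt "0 0 -0.004 0" --pt "0 0 -0.004 0"

```text
time: 10.43
ee_pos: [0.5846, 0.2521, 0.0814]
tcp_rot: [180.0, -0.0, 73.4]
wrist_force: [0.1, -0.8, 4.6]
opening: 0.0124
grasp_force: 79.8
```

Converted, -0.2 cm / 75 = -0.0027, -0.1 cm / 75 = -0.0013.

servo_tool --pt "0 0 -0.0013 0" --pt "0 0 -0.0027 0" --pt "0 0 -0.0027 0" --pt "0 0 -0.0027 0" --pt "0 0 -0.0027 0"

```text
time: 10.85
ee_pos: [0.5846, 0.2521, 0.0797]
tcp_rot: [179.9, -0.0, 73.4]
wrist_force: [-1.1, 0.0, 7.2]
opening: 0.0127
grasp_force: 80.0
```

Converted, -0.3 cm / 75 = -0.004, -0.2 cm / 75 = -0.0027.

servo_tool --pt "0 0 -0.0013 0" --pt "0 0 -0.0027 0" --pt "0 0 -0.004 0" --pt "0 0 -0.004 0" --pt "0 0 -0.004 0" --pt "0 0 -0.004 0"

```text
time: 11.35
ee_pos: [0.5847, 0.252, 0.0786]
tcp_rot: [179.9, -0.1, 73.4]
wrist_force: [-6.1, -3.4, 17.8]
opening: 0.0124
grasp_force: 81.7
```

Force rose stiffly to 18 N at TCP height 78.6 mm, where the stop rails were predicted. I'll check for slip and for height.

Run:
```python
from h import *
a=camera('wrist'); o=get_obs(); print(o['ee_pos'],o['wrist_force'],o['torque'],o['tcp_rot'],o['time'])
g=cv2.cvtColor(a,cv2.COLOR_RGB2GRAY).astype(int)
for x in (235,330): print(x,'y',g[165:182,x])
b=cv2.resize(a[90:300,160:400,::-1],None,fx=2.5,fy=2.5,interpolation=3)
s=cv2.resize(camera('scene')[250:320,320:420,::-1],None,fx=2,fy=2,interpolation=3)
s=cv2.resize(s,(200,140)); c=np.zeros((525,800,3),np.uint8); c[:,:600]=b; c[:140,600:]=s
cv2.imwrite('pics/f.png',c)
```

```text
[0.5847065  0.25204612 0.07859444] [-4.95714024 -3.56412924 18.47596676] [-0.65188873  1.5188496  -0.05015111] [ 1.79875786e+02 -9.76603731e-02  7.34414460e+01] 11.4
235 y [ 94  94  95  95  95  91  88  79  66  72 102 134 149 150 149 151 152]
330 y [ 82  83  82  83  80  80  76  67  64  72  92 117 129 131 130 132 133]
```

View pics/f.png

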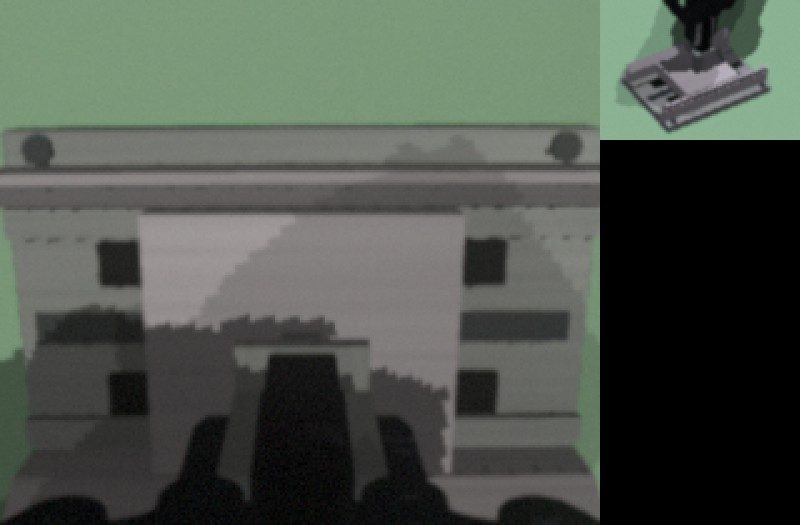

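No slip: the plate edge is still at row 174. The picture shows the plate down between the guides, centred over the pads at crop (140–465, 212). I'll ease the small side load and hold a little more press.

servo_tool --pt "-0.0004 -0.0004 -0.0004 0" --pt "-0.0008 -0.0005 -0.0008 0" --pt "-0.0008 -0.0005 -0.0008 0" --pt "-0.0008 -0.0005 -0.0008 0" --pt "-0.0008 -0.0005 -0.0008 0" --pt "-0.0008 -0.0005 -0.0008 0"

```text
time: 11.95
ee_pos: [0.5847, 0.252, 0.0786]
tcp_rot: [179.8, -0.2, 73.4]
wrist_force: [-3.9, -1.2, 21.1]
opening: 0.0127
grasp_force: 81.9
```

Position is unchanged under 21 N of push, so the cover is hard against the stops. I'm handing in.

```bash
python3 -c "
from workcell import *
print(job_done())"
```

```text
the job is handed in; nothing more can be done
None
```

The cover is down over the locating pin and held home on the stop rails at about 21 N, still gripped, and the job was handed in at about 12 s; the hand-in returned no verdict.

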